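# Click the light-path selector to the ring setting and open the shutter

## Robot

A 6-joint arm with a two-finger parallel gripper is mounted at the origin on the work surface. World frame = base frame: x ahead of the robot, y to its left, z up, the work surface at z = 0. Lengths are in m, angles in degrees, forces in N, time in s.
With the tool pointing down it reaches from about 0.4 to 0.825 m from the base axis. Payload 7 kg.
Tool frame: the origin (TCP) lies midway between the tips of the shut fingers; the grasp point (between the pads) lies 19 mm behind it; z points along the fingers, y is the line along which they close (so a half turn about z gives the same grasp; the last joint's range is limited). The gripper opens to 88 mm and grips with 3 to 60 N. Pads are 19 mm wide; open, the fingers measure 130 mm over their backs; the gripper's body (78 mm by 193 mm) begins 47 mm behind the grasp point.
Start: joints at [85.491, 20.546, 0.682, 0, -70.136, -16.507], TCP at [0.242, 0.63, 0.227] pointing down, gripper open.
Joint ranges: [-176.03, 176.03], [-82.01, 121.73], [-58.28, 71.71], [-173.87, 95.51], [-174.79, -0.11], [-173.66, 173.66]. Speed limits (degrees/s): [136.94, 136.94, 172.46, 180, 180, 180].

## Interface

Orientations are given as a 3x3 rotation matrix whose columns are the frame's x, y, z axes.
In Python, from rig import robot gives the robot as it stands. Calls block until the motion is done:
- robot.goto(position, orientation): joint-space move of the TCP to a pose.
- robot.servo_line(position, ori=None, speed=0.15): straight line of the TCP; ori=None keeps the orientation; speed is the mean speed in m/s.
- robot.movej(angles): joint-space move.
- robot.move_gripper(opening): opening from 0.0 (shut) to 1.0 (fully open); the grip force is fixed at half the most; returns when the fingers have stopped.
- robot.dwell(seconds).
- robot.ik(position, orientation): joint angles nearest the present ones, or None.
- robot.grab_frame(name): name is "scene" or "top" or "wrist"; returns (picture, depth): 384x512x3 uint8, red, green, blue; 384x512 float32, m along the optical axis (not along the pixel's ray), 0 where there is no reading.
- robot.camera_info(name): a dict with "vfov" (degrees; the focal length in pixels is half the picture's height over the tangent of half this angle, whatever the lens; pixels are square), "cx", "cy" (the principal point, pixels), "view" (4x4, takes a point from world to camera coordinates); the wrist camera has in their place "T_tool_cam" (4x4, takes a point from camera to tool coordinates, whose origin is the TCP and whose axes are the flange's). Camera axes: x right, y down, z forward; pixel columns grow to the right and rows downward; lengths in m; the calibration is good to about 2 mm. A picture is of the moment at which its call begins: read the wrist's pose just before it. camera_info takes no time and is no camera call.
A pose or a line that the arm cannot do raises robot.Unreachable and nothing moves.
- robot.job_done(): hands the job in; it is judged then, once.
Readings, each from a call of its own:
- robot.read_t(): time.
- robot.read_qpos(): joint angles.
- robot.read_qvel(): joint speeds.
- robot.read_effort(): joint torques, N m.
- robot.read_position(): TCP position.
- robot.read_tcp_rot(): TCP orientation.
- robot.read_force(): force on the tool from outside, world axes, zero at the start.
- robot.read_ft_torque(): the same for the moment, N m.
- robot.read_grip_width(): opening from 0.0 (shut) to 1.0 (fully open).
- robot.read_finger_force(): force on a finger pad.
Only numpy, scipy, OpenCV 4.12 (cv2) and the standard library are available. Lean on these libraries where they do the work, as an engineer would, in place of code of your own. Each camera call takes 0.05 s, during which the arm holds its last target. There are 200 camera calls.

## Task

On the black light-path unit, push the selector lever round with a fingertip, click by click, until it rests pointing at the ring-shaped mark; then, with the lever there, press the grey shutter button fully down and let it come up again. Do not pinch the lever between the fingers, never press the button while the lever points anywhere else, and leave the loose things on and around the unit where they stand.

Things in the scene. Friction and masses are not known exactly. Their poses are not given: they have to be found in the camera images.
- unit: The light-path unit: a black box fixed to the bench, 230 x 230 mm and 60 mm high. Origin at the centre of its underside, z up; its x axis points from the vented front to the back with the brass sockets. The front is the side nearer the robot. Its flat top (the deck) is 60 mm above the bench and carries a grey collar (68 mm across, 8 mm high) around the dial axis.
- selector (a joint): Angle (rad) of the selector lever about the vertical dial axis, growing clockwise seen from above. Seven detents 0.6283 rad (36 degrees) apart, the first at 0, the last at 3.770; stops 0.12 rad beyond these. At 0 the lever points 108 degrees counter-clockwise (from above) from the unit's +x axis; at 1.885 along +x. It starts in the first or second detent; the marks stand at the last four.
- dial_axis (a point): The point on the selector's axis at deck height, mid-deck; axes as the unit's. Short ticks on the deck, 64 mm from it, show the detents. About 0.2 N m (5 N at 45 mm radius) starts the lever out of a detent, less as it goes on; half way to the next (0.314 rad) it snaps over by itself and stays there.
- pointer (a point): The middle of the outer end of the selector lever, 60 mm from the dial axis and 28.5 mm above the deck. The lever is a plain aluminium bar 14 mm wide with flat upright sides, reaching from 12 mm behind the axis to 60 mm in front of it, its underside 8.5 mm and its top (a thin spine with a black line) 36.5 mm above the deck.
- aim (a point): The point on the deck at which the lever points: on the line of the lever, 85 mm from the dial axis, at deck height. It turns with the lever.
- lever_left: The left side of the lever (left when looking along the lever from the axis to its tip): an upright face 70 mm long, 25 mm high. Pushing on it turns the lever clockwise (joint grows). Origin on the dial axis, x along the lever to its tip, z up.
- lever_right: The right side of the lever, likewise; pushing on it turns the lever counter-clockwise.
- mark_ring: The ring-shaped aluminium setting mark, 32 mm outside and 18 mm inside diameter, 3 mm high, fixed on the deck 85 mm from the dial axis at one of the last four detents (they are swapped from run to run). Origin at the centre of its underside.
- mark_disc: Another setting mark: a full aluminium disc 32 mm across, 3 mm high; otherwise like the ring.
- mark_bar: Another setting mark: a straight aluminium bar 32 x 8 mm, 3 mm high.
- mark_cross: Another setting mark: an aluminium cross 32 mm across, arms 8 mm wide, 3 mm high.
- shutter (a joint): Travel (m) of the shutter button: 0 up, 0.006 fully down. It springs back; fully down takes 5 N. A press counts from 0.0045.
- shutter_top (a point): Centre of the top face of the shutter button, a light grey plunger 28 mm across in a grey housing on the deck, its top 22 mm above the deck, at the unit's x = -85, y = -70 mm.
- objective: A loose steel microscope objective, 25 mm across, 46 mm high, standing on the deck's corner at the unit's +x, +y. Origin at the centre of its underside.
- eyepiece: A loose black eyepiece, 38 mm across, 66 mm high, standing on the bench on the unit's +y side. Origin at the centre of its underside.
- oil: A loose small amber bottle with a black cap, 32 mm across, 60 mm high, standing on the bench on the unit's -y side. Origin at the centre of its underside.
- slidebox: A loose open blue slide box, 75 x 110 mm, 32 mm high, on the bench on the unit's -y side. Origin at the centre of its underside.
Not all that is in view belongs to the job. What is shaped like the objective but yellow is not meant. What is shaped like the oil but yellow is not meant.

How it is judged (in metres and radians):
On the way, in this order (a step that is already met when the one before it is completed fails the run):
1. the lever rests in its detent pointing at the ring mark (horizontal distance between aim and mark_ring below 0.012 m and velocity of joint selector between -0.1 and 0.1 rad/s), for 0.3 s.
2. the shutter button is pressed fully down (value of joint shutter above 0.0045 m), for 0.02 s.
At the end, for the whole second after the job is handed in: The lever rests pointing at the ring mark (its aim point within 12 mm of the ring's centre), the shutter button has been pressed and is up again, and the loose things stand within 15 mm of where they were, upright (all of step 1 and value of joint shutter below 0.0015 m and distance of each of objective, eyepiece, oil, slidebox from where it was at the start of the episode below 0.015 m and angle between each of objective, eyepiece, oil, slidebox's own z axis and vertical below 0.3 rad); the robot touches nothing.
It fails at once if the lever is pinched: a finger pushes on both of its sides at once (contact force between each of lever_left, lever_right and the fingers above 0.5 N).
It fails at once if the shutter button is pressed (over 3 mm) while the lever does not point at the ring mark (value of joint shutter above 0.003 m and not (horizontal distance between aim and mark_ring below 0.012 m)).
It fails at once if a loose thing is moved more than 15 mm, lifted or tipped over (distance of any of objective, eyepiece, oil, slidebox from where it was at the start of the episode above 0.015 m or angle between any of objective, eyepiece, oil, slidebox's own z axis and vertical above 0.3 rad).
It also fails if it takes over 67 s, if anything falls off the work surface, if the arm or the gripper's body presses on something with over 40 N, if the wrist force passes 120 N, or if a joint passes its speed limit or range.

## Working session

There is one attempt and no reset: what is moved stays moved. The work goes in short steps, each a Python script; the robot and the scene stay as the last script left them, time stands still between calls to the robot, and variables do not carry over. Pictures are saved under pics/ and viewed, at most 10 in all, crops included, and the job is handed in when it is done.

```bash
ls; mkdir -p pics; python3 - <<'E'
from rig import robot
import cv2, numpy as np
for n in ("top","scene"):
    im,d=robot.grab_frame(n); np.savez(f"pics/{n}0.npz",im=im,d=d)
    cv2.imwrite(f"pics/{n}0.png",im[:,:,::-1])
    i=robot.camera_info(n); print(n,i)
print(robot.read_t(),robot.read_tcp_rot())
E
```

```text
pics
top {'vfov': 45.34873362113229, 'cx': 260.0146108322192, 'cy': 199.90458603387145, 'view': array([[-0.00382335, -0.99987489,  0.01534862, -0.00222039],
       [-0.99343465,  0.00204289, -0.1143828 ,  0.60029171],
       [ 0.11433713, -0.01568518, -0.99331817,  1.01434126],
       [ 0.        ,  0.        ,  0.        ,  1.        ]])}
scene {'vfov': 57.46782133179228, 'cx': 257.60005853945603, 'cy': 189.9367979535133, 'view': array([[-0.85276599,  0.5221789 ,  0.01092507,  0.51732926],
       [ 0.32466078,  0.54635413, -0.7720703 , -0.11198513],
       [-0.40912777, -0.65484835, -0.63544323,  0.95605052],
       [ 0.        ,  0.        ,  0.        ,  1.        ]])}
0.1 [[ 9.33445221e-01 -3.58719735e-01 -4.14238147e-04]
 [-3.58719954e-01 -9.33444151e-01 -1.41830063e-03]
 [ 1.22104253e-04  1.47250144e-03 -9.99998908e-01]]
```

View pics/top0.png

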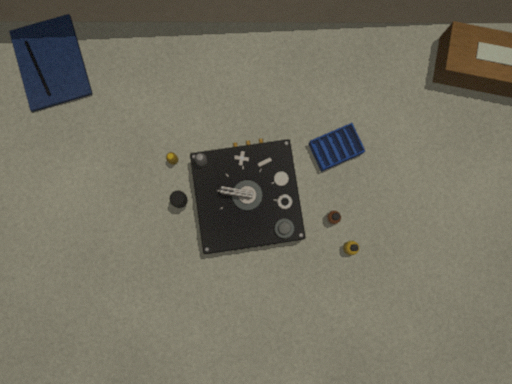

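View pics/scene0.png

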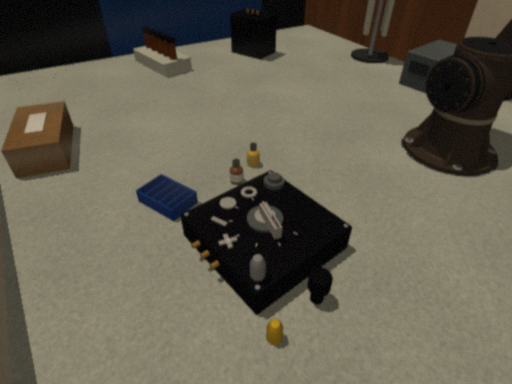

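The top view shows cross (242,158), bar (264,162), disc (281,178), ring (285,201) going clockwise, so the ring is at the last detent. The lever points left to about (222,190), the shutter is at (285,228) and the objective at (201,159). Next I'll fit the unit's pose.

```bash
cat > h.py <<'E'
import numpy as np, cv2
def ray(ci,u,v,z,H=384):
    f=H/2/np.tan(np.radians(ci["vfov"]/2)); V=ci["view"]; R,t=V[:3,:3],V[:3,3]
    c=-R.T@t; d=R.T@np.array([(u-ci["cx"])/f,(v-ci["cy"])/f,1]); return c+d*(z-c[2])/d[2]
def world(ci,u,v,depth,H=384):
    f=H/2/np.tan(np.radians(ci["vfov"]/2)); V=ci["view"]; R,t=V[:3,:3],V[:3,3]
    return R.T@(np.array([(u-ci["cx"])/f,(v-ci["cy"])/f,1])*depth-t)
def fit(m,w):   # rigid 2D, returns yaw, origin, residuals
    m,w=np.array(m),np.array(w); mc,wc=m.mean(0),w.mean(0); a,b=m-mc,w-wc
    y=np.arctan2((a[:,0]*b[:,1]-a[:,1]*b[:,0]).sum(),(a*b).sum()); R=np.array([[np.cos(y),-np.sin(y)],[np.sin(y),np.cos(y)]])
    o=wc-R@mc; return y,o,w-(m@R.T+o)
E
python3 - <<'E'
from rig import robot
from h import *
z=np.load("pics/top0.npz"); im,d=z["im"],z["d"]; ci=robot.camera_info("top")
g=im.min(2)
n,l,s,c=cv2.connectedComponentsWithStats(((g>130)).astype(np.uint8))
for i in range(1,n):
    x,y,w,h,a=s[i]
    if 190<c[i][0]<305 and 135<c[i][1]<255 and a>5: print(c[i].round(1),s[i],world(ci,*c[i],d[int(c[i][1]),int(c[i][0])]).round(4),ray(ci,*c[i],.063).round(4))
print("objective",[world(ci,u,v,d[v,u]).round(3) for u,v in((201,159),(203,161),(178,200),(285,228))])
cv2.imwrite("pics/topcrop.png",cv2.resize(im[135:260,185:310,::-1],None,fx=4.8,fy=4.8,interpolation=cv2.INTER_CUBIC))
E
```

```text
[242.  158.3] [239 154   9  10  30] [0.6922 0.0365 0.0574] [0.691  0.0364 0.063 ]
[264.5 161.5] [259 159  12   6  22] [ 0.6839 -0.014   0.0617] [ 0.6836 -0.0139  0.063 ]
[280.8 178.2] [275 173  13  12 117] [ 0.6462 -0.0504  0.0601] [ 0.6458 -0.0503  0.063 ]
[248.  188.8] [244 187  10   6  23] [0.6208 0.023  0.0707] [0.6219 0.0231 0.063 ]
[250.2 198.9] [243 192  12  11  30] [0.5985 0.0183 0.0703] [0.5994 0.0183 0.063 ]
[284.9 201.7] [279 195  12  13  46] [ 0.5937 -0.0594  0.0554] [ 0.5929 -0.0589  0.063 ]
objective [array([0.681, 0.124, 0.104]), array([0.679, 0.12 , 0.094]), array([0.597, 0.177, 0.068]), array([ 0.534, -0.057,  0.08 ])]
```

View pics/topcrop.png

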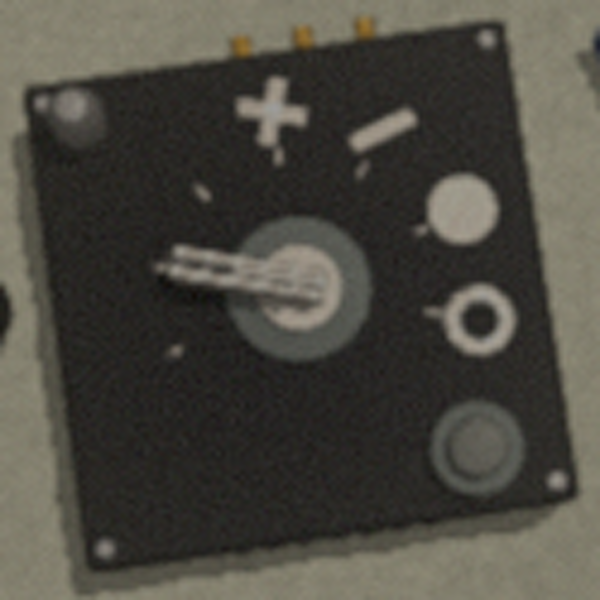

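The crop shows the lever at (165,265)→(320,295), between the ticks for indices 0 (175,350) and 2 (203,192), so it is in the second detent and needs 5 clicks. The corner screws and marks are clear enough to fit the pose.

```bash
python3 - <<'E'
from rig import robot
from h import *
ci=robot.camera_info("top")
px=lambda x,y:((x+.5)/4.8-.5+185,(y+.5)/4.8-.5+135)
P=[(272,112),(383,130),(462,208),(479,320)]
a=np.radians([0,-36,-72,-108]); m=[(.085*np.cos(t),.085*np.sin(t)) for t in a]+[(-.085,-.07)]
w=[ray(ci,*px(*p),.063)[:2] for p in P]+[ray(ci,*px(478,447),.082)[:2]]
y,o,r=fit(m,w); print("yaw",np.degrees(y),"o",o,"res mm",(r*1e3).round(1).tolist())
s=[ray(ci,*px(*p),.0615)[:2] for p in [(40,102),(487,38),(557,481),(105,548)]]
print("screw mean",np.mean(s,0)); print([np.linalg.norm(s[i]-s[(i+1)%4]).round(4) for i in range(4)], [np.degrees(np.arctan2(*(s[i]-s[j])[::-1])).round(2) for i,j in((1,2),(0,3))])
R=np.array([[np.cos(y),-np.sin(y)],[np.sin(y),np.cos(y)]]); print("objective in unit",R.T@(np.array([.679,.122])-o))
tip=ray(ci,*px(160,265),.0885)[:2]; print("tip in unit",R.T@(tip-o)*1e3, "disc tick")
# IK plan
for half in (0,1):
  robotq=[]
  for k in np.linspace(72,-90,10):
    t=y+np.radians(k); e=np.array([np.cos(t),np.sin(t)]); n=np.array([-e[1],e[0]])
    c=o+.047*e+.018*n; sg=1-2*half
    xt=np.r_[n*sg,0]; zt=np.array([0,0,-1.]); yt=np.cross(zt,xt)
    q=robot.ik(np.r_[c,.076],np.column_stack([xt,yt,zt])); robotq.append(None if q is None else np.round(q,0).tolist())
  print(*robotq,sep="\n")
E
```

```text
yaw 8.30073745255875 o [0.60809626 0.02598282] res mm [[-0.4, -0.1], [-0.2, -0.2], [0.5, -0.1], [0.1, 0.1], [-0.0, 0.2]]
screw mean [0.60834814 0.02623287]
[np.float64(0.2116), np.float64(0.2102), np.float64(0.2093), np.float64(0.2098)] [np.float64(8.23), np.float64(8.85)]
objective in unit [0.08402285 0.084775  ]
tip in unit [17.01880677 60.13014496] disc tick
[26.0, 22.0, -19.0, 0.0, -49.0, -125.0]
[25.0, 23.0, -17.0, 0.0, -50.0, -143.0]
[24.0, 24.0, -15.0, 0.0, -51.0, -160.0]
None
[21.0, 26.0, -13.0, 0.0, -52.0, 167.0]
[20.0, 26.0, -12.0, 0.0, -52.0, 150.0]
[19.0, 26.0, -12.0, 0.0, -52.0, 134.0]
[17.0, 26.0, -13.0, 0.0, -52.0, 117.0]
[17.0, 25.0, -14.0, 0.0, -51.0, 100.0]
[16.0, 24.0, -15.0, 0.0, -51.0, 82.0]
[26.0, 22.0, -19.0, 0.0, -49.0, 55.0]
[25.0, 23.0, -17.0, 0.0, -50.0, 37.0]
[24.0, 24.0, -15.0, 0.0, -51.0, 20.0]
[23.0, 25.0, -14.0, 0.0, -51.0, 3.0]
[21.0, 26.0, -13.0, 0.0, -52.0, -13.0]
[20.0, 26.0, -12.0, 0.0, -52.0, -30.0]
[19.0, 26.0, -12.0, 0.0, -52.0, -46.0]
[17.0, 26.0, -13.0, 0.0, -52.0, -63.0]
[17.0, 25.0, -14.0, 0.0, -51.0, -80.0]
[16.0, 24.0, -15.0, 0.0, -51.0, -98.0]
```

The fit residuals are below 0.6 mm and agree with the screws (210 mm square). The lever tip measures (17,60) mm, which is 74°, i.e. detent 1. With the half-turned tool the wrist never wraps. Next I approach and push the first click.

```bash
cat >> h.py <<'E'
Y,O=np.radians(8.4),np.array([.6082,.0261])
def pose(deg,z=.075,off=.0165,r=.047):   # finger flat against the lever's left side, lever at deg (unit frame, ccw)
    t=Y+np.radians(deg); e=np.array([np.cos(t),np.sin(t)]); n=np.array([-e[1],e[0]])
    x=np.r_[-n,0]; zt=np.array([0,0,-1.])
    return np.r_[O+r*e+off*n,z],np.column_stack([x,np.cross(zt,x),zt]),n
def push(robot,a,b,speed=.04,v=True):
    N=int(np.ceil(abs(b-a)/4)); log=[]
    for k in np.linspace(a,b,N+1)[1:]:
        p,R,n=pose(k); robot.servo_line(p,R,speed=speed)
        f=np.array(robot.read_force()); log.append((round(float(k),1),round(float(f[:2]@n),1),round(float(f[2]),1)))
    if v: print(log)
E
python3 - <<'E'
from rig import robot
from h import *
robot.move_gripper(0.0)
p,R,n=pose(100,.2); robot.goto(p,R); print(robot.read_t(),robot.read_force())
robot.servo_line(pose(100)[0],R,speed=.1); print(robot.read_force(),robot.read_position()-pose(100)[0])
push(robot,100,72-22); robot.dwell(.3); print(robot.read_force(),robot.read_t())
push(robot,50,56); print(robot.read_force())
im,d=robot.grab_frame("scene"); cv2.imwrite("pics/s1.png",cv2.resize(im[130:330,150:380,::-1],None,fx=3,fy=3))
E
```

```text
3.8667 [-0.26397508  0.9439579  -0.1166777 ]
[-0.15215829  0.21537114 -0.19183699] [0.0004665  0.00018682 0.00065801]
[(96.2, -0.6, 0.3), (92.3, 0.6, 0.3), (88.5, -0.4, -0.9), (84.6, -1.0, 0.1), (80.8, -0.1, 0.7), (76.9, -0.7, -0.8), (73.1, -0.0, -0.0), (69.2, 4.8, 2.4), (65.4, 3.3, 0.4), (61.5, 3.0, -0.6), (57.7, 0.2, -0.7), (53.8, 0.7, -0.9), (50.0, -0.4, -0.3)]
[-0.45445971  0.01978252 -0.33731328] 8.8167
[(53.0, 0.1, 0.7), (56.0, -1.0, -0.5)]
[ 1.1338206   0.02902252 -0.47151195]
```

View pics/s1.png

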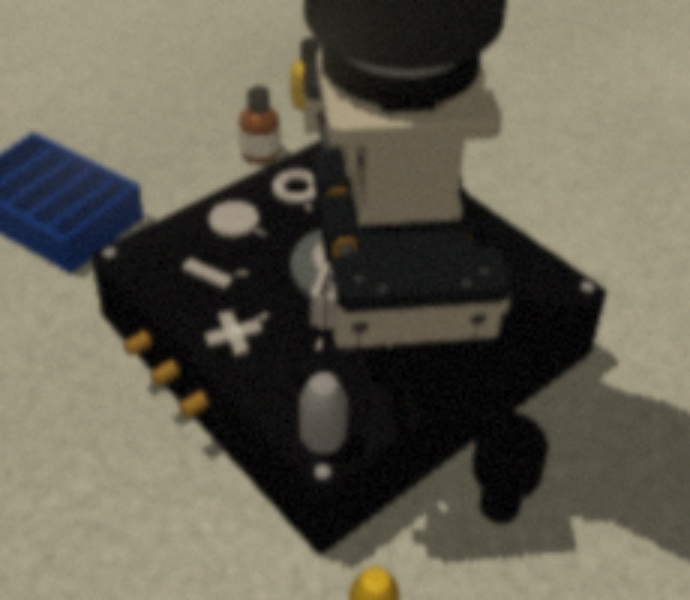

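The lever snapped over to the 36° tick at about (320,345), with a force of about 5 N that then dropped off. The objective and the other loose things haven't moved. Now the other four clicks.

```bash
python3 - <<'E'
from rig import robot
from h import *
a=56
for d in (36,0,-36,-72):
    push(robot,a,d-20.5); robot.dwell(.3); a=d-20.5
    f=robot.read_force(); print(d,np.round(f,1),robot.read_t())
    if np.linalg.norm(f)>3: print("still loaded"); break
push(robot,a,a+14,v=False)
p=robot.read_position(); robot.servo_line(np.r_[p[:2],.22],speed=.15)
robot.movej(np.array(robot.read_qpos())+np.array([45,0,0,0,0,0]))
im,d=robot.grab_frame("top"); np.savez("pics/t2.npz",im=im,d=d); print(robot.read_t())
cv2.imwrite("pics/t2.png",cv2.resize(im[135:260,185:310,::-1],None,fx=4.8,fy=4.8,interpolation=cv2.INTER_CUBIC))
E
```

```text
[(52.3, 0.4, 0.1), (48.6, 0.4, -1.0), (45.0, 1.0, -0.2), (41.3, 0.3, 0.4), (37.6, 1.5, 0.1), (33.9, 5.1, 1.5), (30.2, 4.5, 1.0), (26.5, 2.3, -0.0), (22.9, -0.6, -0.5), (19.2, 0.1, 0.5), (15.5, -0.1, -1.0)]
36 [ 0.1 -0.4 -0.2] 12.4167
[(11.5, -0.4, -1.3), (7.5, 1.3, -0.1), (3.5, 0.8, -0.2), (-0.5, 4.2, 0.5), (-4.5, 5.2, 0.9), (-8.5, 3.2, 0.2), (-12.5, 1.5, 0.6), (-16.5, 0.0, 0.6), (-20.5, 0.8, -0.0)]
0 [-0.4  0.1 -0.1] 14.9667
[(-24.5, -0.2, 0.4), (-28.5, 0.9, -0.2), (-32.5, -0.4, -0.6), (-36.5, 4.4, -1.3), (-40.5, 4.1, -0.9), (-44.5, 2.0, 0.4), (-48.5, -0.2, -0.1), (-52.5, -0.7, 0.4), (-56.5, 0.3, -0.1)]
-36 [-0.8 -0.2 -0.2] 17.5167
[(-60.5, 0.2, 1.1), (-64.5, -0.4, 0.1), (-68.5, 2.0, -0.4), (-72.5, 5.0, -2.0), (-76.5, 4.7, -2.0), (-80.5, 1.8, 0.9), (-84.5, 0.9, -0.4), (-88.5, 0.8, -0.3), (-92.5, 1.1, -0.5)]
-72 [-0.8  0.1 -0.2] 20.0667
24.0167
```

View pics/t2.png

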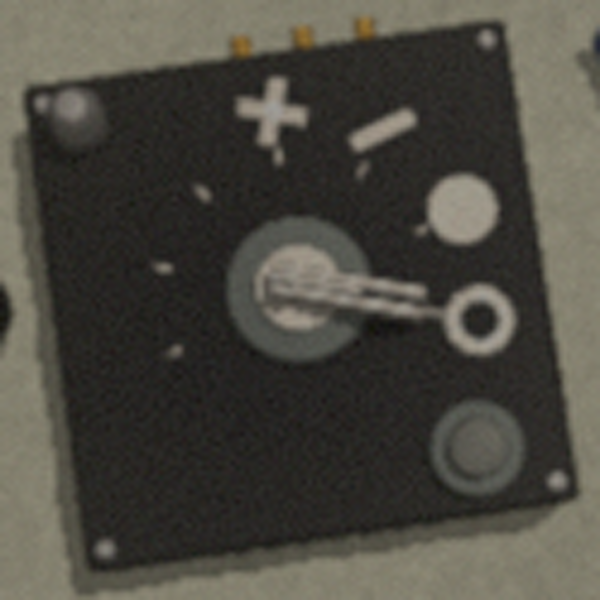

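The lever tip sits at (440,313), on the ring's tick at the ring (479,320), and everything else is in place. Next I check the housing height from depth, then press.

```bash
python3 - <<'E'
from rig import robot
from h import *
z=np.load("pics/t2.npz"); d=z["d"]; ci=robot.camera_info("top")
for u0,v0 in ((284.6,228.2),):
  pts=np.array([np.r_[world(ci,u,v,d[v,u])] for u in range(272,298) for v in range(215,242) if d[v,u]>0])
R=np.array([[np.cos(Y),-np.sin(Y)],[np.sin(Y),np.cos(Y)]]); b=O+R@[-.085,-.07]
r=np.linalg.norm(pts[:,:2]-b,axis=1)
for k in range(0,28,3): s=(r>=k/1e3)&(r<(k+3)/1e3); print(k,np.median(pts[s,2]).round(4) if s.any() else None)
_,Ro,_=pose(-90)
robot.goto(np.r_[b,.13],Ro); print(robot.read_t())
f0=np.array(robot.read_force())
robot.servo_line(np.r_[b,.086],speed=.06)
for zz in np.arange(.083,.0735,-.001):
    robot.servo_line(np.r_[b,zz],speed=.02)
    f=robot.read_force()[2]-f0[2]; print(zz.round(4),f.round(1),robot.read_position()[2].round(4))
    if f>8: break
robot.dwell(.2); print(robot.read_force(),robot.read_t())
E
```

```text
0 0.0801
3 0.0807
6 0.0805
9 0.0799
12 0.0738
15 0.0699
18 0.07
21 0.0597
24 0.0583
27 0.0582
25.875
0.083 1.0 0.0831
0.082 1.8 0.0822
0.081 1.8 0.0811
0.08 3.4 0.0801
0.079 4.3 0.0791
0.078 3.9 0.0781
0.077 4.1 0.0771
0.076 7.1 0.0763
0.075 15.4 0.0761
[-2.90894582  0.86949942 14.75438466] 29.2583
```

The force rose to 4–5 N and then hit a hard stop at 6 mm of travel, above the housing at 0.070–0.072 m. The button is fully down, so I release it and check.

```bash
python3 - <<'E'
from rig import robot
from h import *
p=robot.read_position(); robot.servo_line(np.r_[p[:2],.095],speed=.04); robot.servo_line(np.r_[p[:2],.22],speed=.15)
robot.movej(np.array(robot.read_qpos())+np.array([45,0,0,0,0,0])); robot.dwell(.3)
im,d=robot.grab_frame("top"); ci=robot.camera_info("top"); print(robot.read_t(),robot.read_force(),"button z",world(ci,285,228,np.median(d[226:231,283:288]))[2])
a=np.load("pics/t2.npz")["im"]; print("pixels changed since lever check",(np.abs(im.astype(int)-a).max(2)[120:270,150:370]>60).sum())
cv2.imwrite("pics/t3.png",cv2.resize(im[115:270,150:375,::-1],None,fx=3.5,fy=3.5,interpolation=cv2.INTER_CUBIC))
E
```

```text
32.7583 [ 0.16171095 -0.2401769  -0.03711214] button z 0.07983619016983698
pixels changed since lever check 0
```

View pics/t3.png

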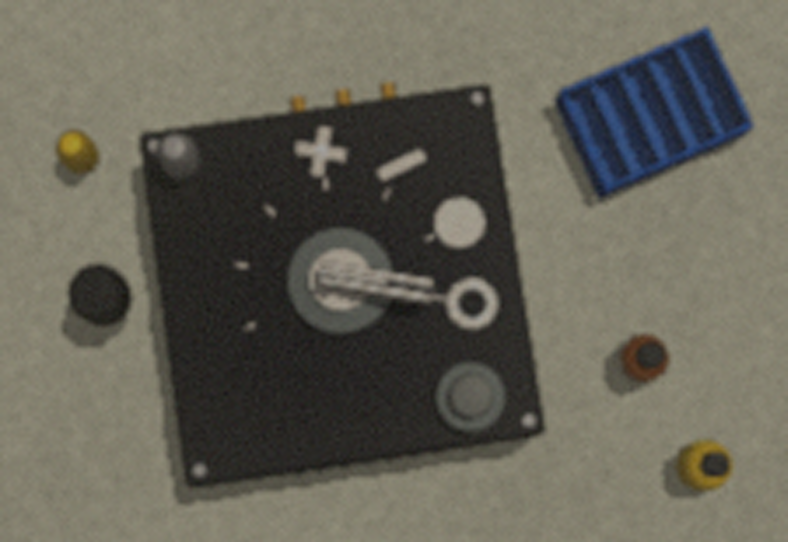

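The lever points at the ring (472,302), the button at (470,397) is up again, and the loose things are unmoved.

```bash
python3 -c "
from rig import robot
print(robot.job_done())"
```

```text
the job is handed in; nothing more can be done
None
```

I pushed the lever five clicks with the shut fingertips until it pointed at the ring mark, pressed the shutter button fully down and let it come up, moved none of the loose things, and handed the job in at about 33 s; no verdict was returned.

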